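# Try the lid of the wood chest, free its bolt if caught, hold it open

## Task

I need both hands in the wooden chest, so please hold its lid open for me. First tug the lid gently up by its pull, before touching the slide bolt, to feel whether the bolt has caught it; if it has, do not force it but slide the bolt back toward the front of the chest, then lift the lid by its pull. Finish while still gripping the pull and holding the lid open steadily at about 40 degrees, and leave the sanding block, glue bottle and screwdriver alone.

Things in the scene. Friction and masses are not known exactly. Their poses are not given: they have to be found in the camera images.
- chest: Open-topped plywood chest fixed to the bench, 280 mm (x, front to back) by 300 mm (y) by 112 mm high; origin at the centre of its underside, +x toward its back (hinge side), z up. It may be turned up to 0.4 rad from square with the bench. The front 80 mm of its top is a fixed wooden rail; the lid covers the rest, its top level with the rail's top (112 mm above the bench).
- lid (a joint): Angle of the lid in rad: 0 is shut, it grows as the front edge rises (limit 1.7). Plywood 200 mm deep (front to back), 300 mm wide, 12 mm thick, about 0.3 to 0.6 kg; it falls shut when let go. If the bolt has caught it, it rattles only about 0.02 rad and then stops hard; if not, it simply rises.
- lid_pull (a point): Centre of the lid's pull: a dark wooden barrel 18 mm thick and 36 mm long lying along the chest's y (parallel to the hinge) on a thin stem, its axis 36 mm above the lid's top, in the middle of the lid's width, 155 mm in front of the hinge line (45 mm behind the lid's front edge). Pinched across its two flat ends (36 mm) from above, it can turn between the fingers as the lid rises. It moves with the lid; its axes are the lid's.
- lid_hinge (a point): Middle of the hinge line, at the back top edge of the chest; the lid turns about this point's y axis (the chest's y).
- bolt (a joint): How far the slide bolt is drawn back, in m: 0 is shot fully toward the lid, 0.030 is fully back (toward the chest's front, its -x), where it is sure to be clear of the lid. It slides stiffly (about 2 N), has no spring and stays where it is left. It may start anywhere from 0 to 0.020; its tongue is hidden under a steel hood on the lid, so only trying the lid shows whether it has caught.
- bolt_knob (a point): Middle of the bolt's upright wooden knob, 16 mm in diameter and 26 mm tall, its centre 32 mm above the rail's top (its top 45 mm above). On the rail, 80 mm to the chest's -y side of the pull, 85 mm in front of the chest's centre when fully shot. It moves with the bolt. Up to 15 mm above the rail there are low steel straps within 16 mm of the knob along the bolt, at either end of its travel, and the steel hood on the lid's front edge.
- sanding_block: Loose cork and wood sanding block, 35 x 70 x 38 mm, lying on the rail at the chest's +y side; leave alone. Origin under its centre.
- glue: Loose white glue bottle, 54 mm in diameter, 150 mm tall, standing on the bench beside the chest's +y side; leave alone. Origin under its centre.
- screwdriver: Loose screwdriver lying on the bench beside the chest's -y side; leave alone. Origin under its centre.

How it is judged (in metres and radians):
On the way, in this order (a step that is already met when the one before it is completed fails the run):
1. the lid is tugged up by the fingers while the bolt is still where it was (value of joint lid above 0.01 rad and contact force between the fingers and lid above 0.5 N and distance of bolt_knob from where it was at the start of the episode below 0.003 m), for 0.1 s.
2. the lid is free and lifted by the fingers (value of joint lid above 0.35 rad and contact force between the fingers and lid above 0.5 N), for 0.1 s.
At the end, for the whole second after the job is handed in: The lid stands still (slower than 0.1 rad/s) between 0.5 and 0.9 rad open (29 to 52 degrees), held by the fingers at its pull (contact force above 0.5 N, grasp point within 45 mm of the pull's centre) (value of joint lid between 0.5 and 0.9 rad and velocity of joint lid between -0.1 and 0.1 rad/s and contact force between the fingers and lid above 0.5 N and distance between the grasp point and lid_pull below 0.045 m); the arm keeps its last pose, push and grip.
It fails at once if the caught lid is forced against the bolt (over 60 N) (contact force between lid and bolt above 60 N).
It fails at once if the sanding block is disturbed (over 30 mm) (distance of sanding_block from where it was at the start of the episode above 0.03 m).
It fails at once if the glue bottle is disturbed (over 30 mm) (distance of glue from where it was at the start of the episode above 0.03 m).
It fails at once if the screwdriver is disturbed (over 30 mm) (distance of screwdriver from where it was at the start of the episode above 0.03 m).
It also fails if it takes over 54 s, if anything falls off the work surface, if the arm or the gripper's body presses on something with over 40 N, if the wrist force passes 120 N, or if a joint passes its speed limit or range.

## Robot

A 6-joint arm with a two-finger parallel gripper is mounted at the origin on the work surface. World frame = base frame: x ahead of the robot, y to its left, z up, the work surface at z = 0. Lengths are in mm, angles in rad, forces in N, time in s.
With the tool pointing down it reaches from about 350 to 875 mm from the base axis. Payload 4.2 kg.
Tool frame: the origin (TCP) lies at the very end of the fingers, on their centre line; the grasp point (between the pads) lies arm.grip_depth behind it (arm.grip_depth is the distance from the TCP to the grasp point, in mm); z points along the fingers, y is the direction in which the jaws open and shut (so a half turn about z gives the same grasp; the last joint's range is limited). The gripper opens to 85 mm and grips with 20 to 120 N. Pads are 22 mm wide; open, the fingers measure 114 mm over their backs; the gripper's body (76 mm by 85 mm) begins 54 mm behind the grasp point. The pads swing forward as they close: fully open they stand 13 mm farther back than shut.
Start: joints at [-1.032, 0.385, 0.008, 0, -1.194, -0.259], TCP at [172.618, -600.668, 231.312] pointing down, gripper open.
Joint ranges: [-3.14, 3.14], [-1.21, 2.06], [-1.07, 1.41], [-3.16, 2.05], [-2.99, -0.16], [-3.1, 3.1]. Speed limits (rad/s): [2.79, 2.79, 3.14, 3.14, 3.14, 3.14].

## Interface

Orientations are given as a unit quaternion [x, y, z, w].
In Python, from bench import arm, optics, workorder gives the robot as it stands. The module is installed in compiled form; this text tells all that it offers.
- The arm moves only by the tool play_rows, never from a script. Its arguments are lists of equal length, an entry for each row: "travel": the shift along the tool's x, y, z in m, a list of three; "rotation": the turn, a rotation vector about the tool's x, y, z in rad, a list of three; "grip": the opening, from 0 (shut) to 1 (fully open). In form: {"travel": [[x, y, z], ...], "rotation": [[rx, ry, rz], ...], "grip": [grip, ...]}. A call has 1 to 12 rows; each row shifts and turns the commanded pose from where the row before left it, along the tool's axes as they then stand; what a row does not reach is not made up. A row lasts 1/12 s, in which the tool goes at most 41.7 mm and 7.16 degrees, less where a joint would pass 70% of its speed; a pose out of reach is approached as far as the arm can. A call is refused whole if a number of a shift passes 0.0417 or a number of a turn 0.125, either way. A call with a gripper value outside its range is refused whole. The fingers move at their own pace and stop on an object; the grip force is fixed at half the most. Time passes only in rows, so rows that do not move let the fingers close. It gives the time, the measured TCP pose, the force and the opening at its end, in the units of the state.
- arm.read_state(): the state, without advancing time (a new reading comes with each control period).
- optics.get_image(name): name is "side" or "top"; returns a dict with "image" (384x512x3 uint8, blue, green, red), "depth" (384x512 float32, mm along the optical axis (not along the pixel's ray), 0 where there is no reading), "camera_matrix" (3x3 intrinsics, pixels), "R" (3x3) and "t" (3): a world point X has camera coordinates R X + t. Camera axes: x right, y down, z forward; pixel columns grow to the right and rows downward; lengths in mm; the calibration is good to about 2 mm. A picture is of the moment at which its call begins.
- workorder.job_done(): hands the job in, once; it reports no verdict.
The state is a dict: "clock": time; "joints": joint angles; "joint_vel": joint speeds; "joint_efforts": joint torques, N m; "position": TCP position; "ee_rot": TCP orientation; "contact_force": force on the tool from outside, world axes, zero at the start; "wrist_torque": the same for the moment, N m; "gripper_width": finger opening in mm.
Only numpy, scipy, OpenCV 4.12 (cv2) and the standard library are available. Lean on these libraries where they do the work, as an engineer would, in place of code of your own. Each camera call takes 0.05 s, during which the arm holds its last target. There are 200 camera calls.

## Working session

There is one attempt and no reset: what is moved stays moved. The work goes in short steps, Python scripts to look and compute and a tool call to move; the robot and the scene stay as the last step left them, time stands still between calls to the robot, and variables do not carry over. Pictures are saved under pics/ and viewed, about 8 in all and at most 12, crops included, and the job is handed in when it is done.

Besides the shell and the picture viewer there is one more tool, called after "Call:" as a command line: name --argument value ..., lists and objects as JSON in quotes. play_rows: Moves the arm, as the interface text tells. Its arguments: {"type":"object","properties":{"travel":{"type":"array","items":{"type":"array","items":{"type":"number"}}},"rotation":{"type":"array","items":{"type":"array","items":{"type":"number"}}},"grip":{"type":"array","items":{"type":"number"}}},"required":["travel","rotation","grip"]}

```bash
mkdir -p pics
python3 - <<'E'
from bench import arm,optics
import cv2,numpy as np
s=arm.read_state();print(s,arm.grip_depth)
for n in("top","side"):
    d=optics.get_image(n);cv2.imwrite(f"pics/{n}0.png",d["image"]);np.savez(f"{n}0.npz",**d)
    print(n,d["camera_matrix"].tolist(),d["R"].tolist(),d["t"])
E
```

```text
{'clock': 0.0, 'joints': array([-1.03238217e+00,  3.85559211e-01,  6.63096168e-03, -4.96196511e-04,
       -1.19403439e+00, -2.58593737e-01]), 'joint_vel': array([ 0.00016308, -0.00168744, -0.00183126,  0.0003809 ,  0.00014486,
        0.00041919]), 'joint_efforts': array([ 5.80273645e-04, -3.92289269e+01,  1.88410628e+01,  4.18611825e+00,
       -4.61728399e-03, -4.20906105e-06]), 'position': array([ 172.46273096, -600.11845554,  230.22242909]), 'ee_rot': array([-1.39363484e-01,  9.90240674e-01,  1.08776421e-03, -2.07779175e-04]), 'contact_force': array([-0.03371049,  0.5405194 ,  0.17031691]), 'wrist_torque': array([ 0.05144966, -0.03780535, -0.0075728 ]), 'gripper_width': 85.34192696069043} 18.700000000000003
top [[451.8258237590194, 0.0, 258.7380054942679], [0.0, 451.8258237590194, 187.09096949882183], [0.0, 0.0, 1.0]] [[-0.056377253084592335, -0.9984074928270479, 0.0020207922812948004], [-0.9711286587441015, 0.05436675866758301, -0.23227867684715214], [0.2317989074618747, -0.015057683048500357, -0.9726471779019833]] [ 81.79040373 647.25012549 986.54117031]
side [[349.5312439786478, 0.0, 254.12332997193144], [0.0, 349.5312439786478, 189.0284968466017], [0.0, 0.0, 1.0]] [[-0.9983193486957932, -0.05760455458445802, -0.006339819455913416], [-0.024173494215879342, 0.5133518252460023, -0.8578377152433861], [0.05266991738176765, -0.8562427335795171, -0.5138815631984414]] [624.44340729 102.79224478 915.44445312]
```

View pics/top0.png

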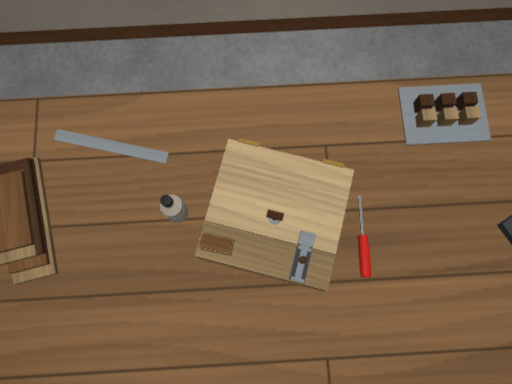

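View pics/side0.png

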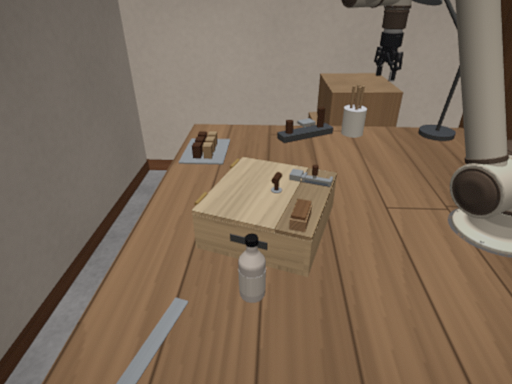

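The top view shows the lid corners at about (229,142), (353,170), (328,287) and (197,256). The pull is near (275,215), the knob near (303,260), the block near (217,243) and the glue near (173,208). The side view agrees.

```bash
cat > h.py <<'E'
import numpy as np,cv2
def ray(d,u,v,z):
    K,R,t=d["camera_matrix"],d["R"],d["t"]
    c=-R.T@t; r=R.T@np.linalg.solve(K,[u,v,1.]); return c+r*(z-c[2])/r[2]
def cloud(d):
    v,u=np.mgrid[:384,:512]; Z=d["depth"]; K=d["camera_matrix"]
    P=np.stack([(u-K[0,2])/K[0,0]*Z,(v-K[1,2])/K[1,1]*Z,Z],-1)
    return (P-d["t"])@d["R"]
E
python3 - <<'E'
from h import *
d=np.load("top0.npz");P=cloud(d)
top=(abs(P[...,2]-112)<6)&(d["depth"]>0)
m=np.zeros((384,512),bool);m[130:300,185:365]=1
xy=P[top&m][:,:2].astype(np.float32)
print(cv2.minAreaRect(xy),cv2.boxPoints(cv2.minAreaRect(xy)).tolist())
for n,uv in dict(bl=(229,142),br=(353,170),fr=(328,287),fl=(197,256)).items(): print(n,ray(d,*uv,112))
for n,(u,v) in dict(pull=(275,215),knob=(303,260)).items():
    q=P[v-9:v+10,u-9:u+10].reshape(-1,3); q=q[(q[:,2]>135)&(q[:,2]<175)]; print(n,len(q),np.median(q,0),q.min(0),q.max(0),"ray",ray(d,u,v,155))
im=d["image"][120:310,150:390];cv2.imwrite("pics/crop0.png",cv2.resize(im,None,fx=3,fy=3,interpolation=cv2.INTER_CUBIC))
E
```

```text
((587.70849609375, 10.412216186523438), (300.50018310546875, 288.4219055175781), 72.16741943359375) [[404.41400146484375, -88.45648193359375], [678.9788208007812, -176.7818603515625], [771.0029907226562, 109.28091430664062], [496.43817138671875, 197.60629272460938]]
bl [753.77086733 108.84816832 112.        ]
br [ 670.40664182 -172.10379646  112.        ]
fr [412.69944611 -90.80004052 112.        ]
fl [494.92620663 189.61883752 112.        ]
pull 138 [568.28171326  16.79404799 154.24273144] [555.94396033  -2.06961112 144.69763155] [580.92969996  34.56179368 162.15092428] ray [568.74130025  15.24597438 155.        ]
knob 51 [470.62340962 -35.16054343 155.94147991] [464.05630274 -43.65940981 139.02845301] [479.02661078 -28.52502328 159.5078814 ] ray [470.26234374 -37.07593346 155.        ]
```

View pics/crop0.png

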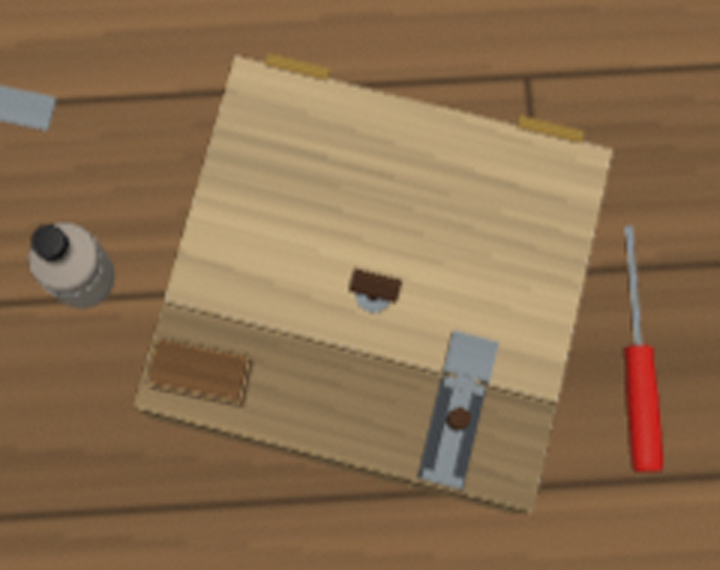

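Chest yaw is about -0.295 rad, with its centre near (583, 10). The pull is at about (569, 15.5, 148) and the knob at about (470.5, -36.5, 144). I'll go above the pull now.

Call:
play_rows --travel '[[-0.0229,0.0201,0],[-0.0229,0.0201,0],[-0.0229,0.0201,0],[-0.0229,0.0201,0],[-0.0229,0.0201,0],[-0.0229,0.0201,0],[-0.0229,0.0201,0],[-0.0229,0.0201,0],[-0.0229,0.0201,0],[-0.0229,0.0201,0],[-0.0229,0.0201,0],[-0.0229,0.0201,0]]' --rotation '[[0,0,0],[0,0,0],[0,0,0],[0,0,0],[0,0,0],[0,0,0],[0,0,0],[0,0,0],[0,0,0],[0,0,0],[0,0,0],[0,0,0]]' --grip '[1,1,1,1,1,1,1,1,1,1,1,1]'

```text
clock: 1.1
position: [370.4, -291.5, 231.1]
ee_rot: [-0.139, 0.99, 0.0, -0.0]
contact_force: [0.5, 0.1, -0.1]
gripper_width: 85.3
```

Call:
play_rows --travel '[[-0.0229,0.0201,0],[-0.0229,0.0201,0],[-0.0229,0.0201,0],[-0.0229,0.0201,0],[-0.0229,0.0201,0],[-0.0229,0.0201,0],[-0.0229,0.0201,0],[-0.0229,0.0201,0],[-0.0229,0.0201,0],[-0.0229,0.0201,0],[-0.0229,0.0201,0],[-0.0229,0.0201,0]]' --rotation '[[0,0,0],[0,0,0],[0,0,0],[0,0,0],[0,0,0],[0,0,0],[0,0,0],[0,0,0],[0,0,0],[0,0,0],[0,0,0],[0,0,0]]' --grip '[1,1,1,1,1,1,1,1,1,1,1,1]'

```text
clock: 2.1
position: [567.9, 16.1, 230.9]
ee_rot: [-0.14, 0.99, 0.0, -0.0]
contact_force: [-0.7, -0.7, -0.3]
gripper_width: 85.3
```

Call:
play_rows --travel '[[0,0,0],[0,0,0],[0,0,0],[0,0,0],[0,0,0],[0,0,0],[0,0,0]]' --rotation '[[0,0,0.115],[0,0,0.115],[0,0,0.115],[0,0,0.115],[0,0,0.115],[0,0,0],[0,0,0]]' --grip '[1,1,1,1,1,1,1]'

```text
clock: 2.68
position: [567.4, 14.7, 230.9]
ee_rot: [0.146, 0.989, -0.0, -0.0]
contact_force: [-0.0, 0.3, -0.6]
gripper_width: 85.3
```

Call:
play_rows --travel '[[-0.0013,0.0012,0.0203],[0,0,0.0203],[0,0,0.0203],[0,0,0.0203],[0,0,0.0203],[0,0,0],[0,0,0]]' --rotation '[[0,0,0],[0,0,0],[0,0,0],[0,0,0],[0,0,0],[0,0,0],[0,0,0]]' --grip '[1,1,1,1,1,1,1]'

```text
clock: 3.27
position: [568.7, 15.2, 129.1]
ee_rot: [0.146, 0.989, -0.001, -0.001]
contact_force: [0.0, 0.4, 0.7]
gripper_width: 85.5
```

Run:
```python
from bench import optics
import cv2,numpy as np
a=optics.get_image("top")["image"][120:310,150:390];b=optics.get_image("side")["image"][120:260,190:370]
cv2.imwrite("pics/c1.png",np.hstack([cv2.resize(a,(400,400)),cv2.resize(b,(400,400))]))
```

```text
(no output)
```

View pics/c1.png

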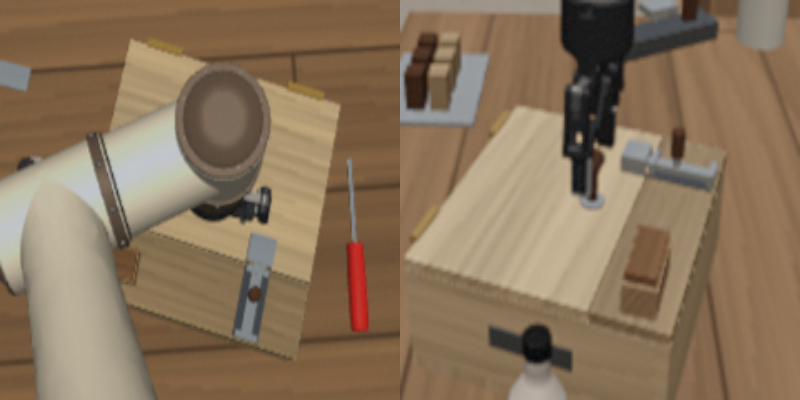

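The side view shows the fingers straddling the pull. The near finger is drawn slightly left, as the chest's yaw would explain. I'll close the gripper.

Call:
play_rows --travel '[[0,0,0],[0,0,0],[0,0,0],[0,0,0],[0,0,0],[0,0,0],[0,0,0],[0,0,0],[0,0,0],[0,0,0]]' --rotation '[[0,0,0],[0,0,0],[0,0,0],[0,0,0],[0,0,0],[0,0,0],[0,0,0],[0,0,0],[0,0,0],[0,0,0]]' --grip '[0.3,0.3,0.3,0.3,0.3,0.3,0.3,0.3,0.3,0.3]'

```text
clock: 4.2
position: [569.9, 16.5, 130.9]
ee_rot: [0.147, 0.989, 0.001, 0.001]
contact_force: [-2.7, 5.4, 5.0]
gripper_width: 35.0
```

The jaws stopped at 35 mm, so the pull is gripped. Now the gentle tug.

Call:
play_rows --travel '[[0,0,-0.0008],[0,0,-0.0008],[0,0,0]]' --rotation '[[0,0,0],[0,0,0],[0,0,0]]' --grip '[0.2,0.2,0.2]'

```text
clock: 4.45
position: [569.8, 16.5, 130.9]
ee_rot: [0.147, 0.989, 0.001, 0.001]
contact_force: [1.5, 5.9, -0.9]
gripper_width: 34.6
```

Call:
play_rows --travel '[[0,0,-0.0008],[0,0,0],[0,0,0]]' --rotation '[[0,0,0],[0,0,0],[0,0,0]]' --grip '[0.2,0.2,0.2]'

```text
clock: 4.7
position: [569.9, 16.5, 131.3]
ee_rot: [0.147, 0.989, 0.001, 0.001]
contact_force: [1.8, 5.9, -3.9]
gripper_width: 35.0
```

Call:
play_rows --travel '[[0,0,-0.0008],[0,0,0],[0,0,0]]' --rotation '[[0,0,0],[0,0,0],[0,0,0]]' --grip '[0.2,0.2,0.2]'

```text
clock: 4.95
position: [570.1, 16.4, 131.9]
ee_rot: [0.147, 0.989, 0.001, 0.001]
contact_force: [3.6, 5.5, -5.1]
gripper_width: 34.8
```

Call:
play_rows --travel '[[0,0,-0.0008],[0,0,0],[0,0,0]]' --rotation '[[0,0,0],[0,0,0],[0,0,0]]' --grip '[0.2,0.2,0.2]'

```text
clock: 5.2
position: [570.2, 16.3, 132.6]
ee_rot: [0.147, 0.989, 0.001, 0.001]
contact_force: [3.2, 4.9, -5.1]
gripper_width: 34.8
```

Call:
play_rows --travel '[[0,0,-0.0008],[0,0,0],[0,0,0]]' --rotation '[[0,0,0],[0,0,0],[0,0,0]]' --grip '[0.2,0.2,0.2]'

```text
clock: 5.45
position: [570.4, 16.3, 133.4]
ee_rot: [0.147, 0.989, 0.001, 0.001]
contact_force: [4.1, 4.1, -6.5]
gripper_width: 34.9
```

Call:
play_rows --travel '[[0,0,-0.0008],[0,0,0],[0,0,0]]' --rotation '[[0,0,0],[0,0,0],[0,0,0]]' --grip '[0.2,0.2,0.2]'

```text
clock: 5.7
position: [570.5, 16.3, 134.0]
ee_rot: [0.147, 0.989, 0.001, 0.001]
contact_force: [5.8, 3.1, -6.3]
gripper_width: 34.7
```

Call:
play_rows --travel '[[0,0,-0.0008],[0,0,0],[0,0,0]]' --rotation '[[0,0,0],[0,0,0],[0,0,0]]' --grip '[0.2,0.2,0.2]'

```text
clock: 5.95
position: [570.6, 16.3, 134.2]
ee_rot: [0.147, 0.989, 0.001, 0.001]
contact_force: [7.4, 3.7, -10.2]
gripper_width: 34.5
```

Call:
play_rows --travel '[[0,0,-0.0008],[0,0,0],[0,0,0]]' --rotation '[[0,0,0],[0,0,0],[0,0,0]]' --grip '[0.2,0.2,0.2]'

```text
clock: 6.2
position: [570.5, 16.2, 134.3]
ee_rot: [0.147, 0.989, 0.001, 0.001]
contact_force: [9.1, 3.1, -12.1]
gripper_width: 34.7
```

Call:
play_rows --travel '[[0,0,-0.0006],[0,0,0],[0,0,0]]' --rotation '[[0,0,0],[0,0,0],[0,0,0]]' --grip '[0.2,0.2,0.2]'

```text
clock: 6.45
position: [570.5, 16.2, 134.3]
ee_rot: [0.147, 0.989, 0.001, 0.001]
contact_force: [10.5, 3.4, -15.4]
gripper_width: 34.9
```

Caught: the lid stopped after about 3 mm while the force kept climbing to 15 N. I'll lower it, release and rise, then move over to the knob.

Call:
play_rows --travel '[[0,0,0.002],[0,0,0.002],[0,0,0.0025],[0,0,0],[0,0,0],[0,0,0],[0,0,0],[0,0,0],[0,0,0],[0,0,0]]' --rotation '[[0,0,0],[0,0,0],[0,0,0],[0,0,0],[0,0,0],[0,0,0],[0,0,0],[0,0,0],[0,0,0],[0,0,0]]' --grip '[0.2,0.2,0.2,0.2,0.8,0.8,0.8,0.8,0.8,0.8]'

```text
clock: 7.28
position: [569.1, 15.2, 131.1]
ee_rot: [0.147, 0.989, -0.0, -0.0]
contact_force: [0.4, -0.1, -0.6]
gripper_width: 68.0
```

Call:
play_rows --travel '[[0,0,-0.02],[0,0,-0.02],[0,0,-0.02],[0.0198,-0.0198,0],[0.0198,-0.0198,0],[0.0198,-0.0198,0],[0.0198,-0.0198,0],[0,0,0],[0,0,0]]' --rotation '[[0,0,0],[0,0,0],[0,0,0],[0,0,0],[0,0,0],[0,0,0],[0,0,0],[0,0,0],[0,0,0]]' --grip '[0.8,0.8,0.8,0.6,0.6,0.6,0.6,0.6,0.6]'

```text
clock: 8.03
position: [469.5, -37.9, 191.7]
ee_rot: [0.147, 0.989, 0.0, 0.0]
contact_force: [0.8, 0.3, -0.4]
gripper_width: 51.4
```

Call:
play_rows --travel '[[-0.0008,0.0016,0.02],[0,0,0.02],[0,0,0.0195],[0,0,0],[0,0,0]]' --rotation '[[0,0,0],[0,0,0],[0,0,0],[0,0,0],[0,0,0]]' --grip '[0.6,0.6,0.6,0.6,0.6]'

```text
clock: 8.45
position: [472.0, -35.8, 131.1]
ee_rot: [0.147, 0.989, -0.001, -0.001]
contact_force: [0.5, 0.7, -0.1]
gripper_width: 51.5
```

Call:
play_rows --travel '[[0,0,0],[0,0,0],[0,0,0],[0,0,0],[0,0,0],[0,0,0],[0,0,0],[0,0,0]]' --rotation '[[0,0,0],[0,0,0],[0,0,0],[0,0,0],[0,0,0],[0,0,0],[0,0,0],[0,0,0]]' --grip '[0.05,0.05,0.05,0.05,0.05,0.05,0.05,0.05]'

```text
clock: 9.12
position: [472.5, -36.2, 133.0]
ee_rot: [0.147, 0.989, 0.0, 0.001]
contact_force: [-0.6, -2.1, 6.0]
gripper_width: 13.9
```

Call:
play_rows --travel '[[0.003,0,0],[0.003,0,0],[0.003,0,0],[0.003,0,0],[0,0,0]]' --rotation '[[0,0,0],[0,0,0],[0,0,0],[0,0,0],[0,0,0]]' --grip '[0.05,0.05,0.05,0.05,0.05]'

```text
clock: 9.53
position: [461.0, -32.5, 133.0]
ee_rot: [0.147, 0.989, 0.0, 0.002]
contact_force: [-0.2, -2.2, 7.3]
gripper_width: 13.7
```

Call:
play_rows --travel '[[0.002,0,0],[0.002,0,0],[0.002,0,0],[0,0,0]]' --rotation '[[0,0,0],[0,0,0],[0,0,0],[0,0,0]]' --grip '[0.05,0.05,0.05,0.05]'

```text
clock: 9.87
position: [455.4, -30.7, 133.0]
ee_rot: [0.147, 0.989, 0.0, 0.002]
contact_force: [0.8, -2.7, 4.6]
gripper_width: 13.7
```

Call:
play_rows --travel '[[0.001,0,0],[0.001,0,0],[0.001,0,0],[0,0,0]]' --rotation '[[0,0,0],[0,0,0],[0,0,0],[0,0,0]]' --grip '[0.05,0.05,0.05,0.05]'

```text
clock: 10.2
position: [452.8, -29.8, 133.0]
ee_rot: [0.147, 0.989, 0.0, 0.002]
contact_force: [0.2, -2.2, 5.7]
gripper_width: 13.7
```

Call:
play_rows --travel '[[0.001,0,0],[0.001,0,0],[0,0,0]]' --rotation '[[0,0,0],[0,0,0],[0,0,0]]' --grip '[0.05,0.05,0.05]'

```text
clock: 10.45
position: [450.9, -29.2, 133.0]
ee_rot: [0.147, 0.989, 0.0, 0.002]
contact_force: [0.8, -1.6, 5.8]
gripper_width: 13.8
```

Call:
play_rows --travel '[[0.001,0,0],[0.001,0,0],[0,0,0]]' --rotation '[[0,0,0],[0,0,0],[0,0,0]]' --grip '[0.05,0.05,0.05]'

```text
clock: 10.7
position: [450.7, -29.1, 133.0]
ee_rot: [0.146, 0.989, 0.0, 0.004]
contact_force: [5.4, -7.4, 1.2]
gripper_width: 13.9
```

The stop was reached after about 23 mm, and the force rose there. I'll release, rise and return over the pull.

Call:
play_rows --travel '[[-0.001,0,0],[0,0,0],[0,0,0],[0,0,0],[0,0,0],[0,0,-0.02],[0,0,-0.02],[0,0,-0.02],[0,0,0]]' --rotation '[[0,0,0],[0,0,0],[0,0,0],[0,0,0],[0,0,0],[0,0,0],[0,0,0],[0,0,0],[0,0,0]]' --grip '[0.05,0.5,0.5,0.5,0.5,0.5,0.5,0.5,0.5]'

```text
clock: 11.45
position: [450.9, -28.4, 195.2]
ee_rot: [0.147, 0.989, 0.001, 0.004]
contact_force: [0.1, 0.7, 0.8]
gripper_width: 42.7
```

Call:
play_rows --travel '[[-0.0255,0.0195,0],[-0.0255,0.0195,0],[-0.0255,0.0195,0],[-0.0255,0.0195,0],[0,0,0],[0,0,0]]' --rotation '[[0,0,0],[0,0,0],[0,0,0],[0,0,0],[0,0,0],[0,0,0]]' --grip '[0.8,0.8,0.8,0.8,0.8,0.8]'

```text
clock: 11.95
position: [569.3, 16.7, 189.8]
ee_rot: [0.147, 0.989, -0.0, -0.001]
contact_force: [-0.6, -0.2, -0.4]
gripper_width: 68.0
```

Run:
```python
from bench import optics
import cv2,numpy as np
a=optics.get_image("top")["image"][120:310,150:390];b=optics.get_image("side")["image"][120:260,190:370]
cv2.imwrite("pics/c2.png",np.hstack([cv2.resize(a,(400,400)),cv2.resize(b,(400,400))]))
```

```text
(no output)
```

View pics/c2.png

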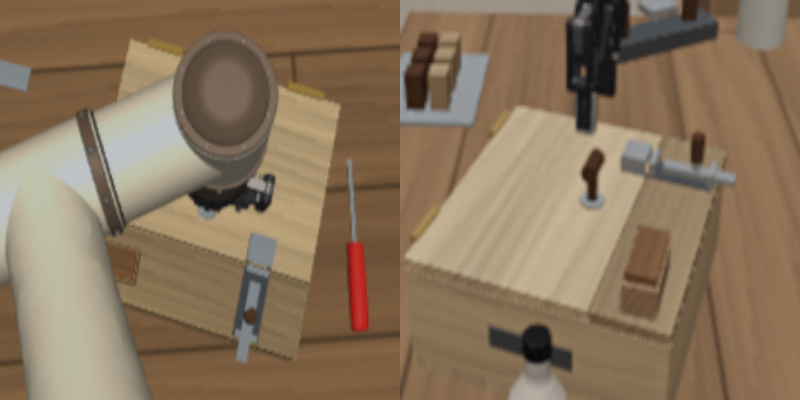

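The bolt is now drawn back: the knob moved to about (250,315) in the left crop, and the tail sticks out past the chest front. The lid is shut and the pull is free, so I'll descend and grip.

Call:
play_rows --travel '[[0,0,0.02],[0,0,0.02],[0,0,0.02],[0,0,0],[0,0,0],[0,0,0],[0,0,0],[0,0,0],[0,0,0],[0,0,0],[0,0,0],[0,0,0]]' --rotation '[[0,0,0],[0,0,0],[0,0,0],[0,0,0],[0,0,0],[0,0,0],[0,0,0],[0,0,0],[0,0,0],[0,0,0],[0,0,0],[0,0,0]]' --grip '[0.8,0.8,0.8,0.8,0.2,0.2,0.2,0.2,0.2,0.2,0.2,0.2]'

```text
clock: 13.05
position: [569.8, 16.5, 133.7]
ee_rot: [0.147, 0.989, 0.001, 0.002]
contact_force: [-2.0, 2.4, 6.7]
gripper_width: 34.7
```

Call:
play_rows --travel '[[0,0,-0.0015],[0,0,-0.0015],[0,0,-0.0015],[0,0,-0.0015],[0,0,0],[0,0,0]]' --rotation '[[0,0,0],[0,0,0],[0,0,0],[0,0,0],[0,0,0],[0,0,0]]' --grip '[0.2,0.2,0.2,0.2,0.2,0.2]'

```text
clock: 13.55
position: [570.5, 16.3, 137.0]
ee_rot: [0.147, 0.989, 0.001, 0.001]
contact_force: [7.0, 0.5, -8.3]
gripper_width: 34.3
```

Call:
play_rows --travel '[[-0.0007,0,-0.0025],[-0.0007,0,-0.0025],[-0.0007,0,-0.0025],[0,0,0]]' --rotation '[[0,0,0],[0,0,0],[0,0,0],[0,0,0]]' --grip '[0.2,0.2,0.2,0.2]'

```text
clock: 13.88
position: [572.4, 15.7, 144.3]
ee_rot: [0.147, 0.989, 0.001, 0.001]
contact_force: [8.0, 0.7, -9.8]
gripper_width: 35.1
```

The lid is free: 10 mm up at a steady 10 N or so. I'll follow the arc.

Call:
play_rows --travel '[[-0.0015,0,-0.005],[-0.002,0,-0.0049],[-0.002,0,-0.0049],[-0.002,0,-0.0049],[-0.0024,0,-0.0047],[-0.0024,0,-0.0047],[-0.0024,0,-0.0047],[-0.0029,0,-0.0044],[-0.0029,0,-0.0044],[-0.0029,0,-0.0044],[0,0,0]]' --rotation '[[0,0,0],[0,0,0],[0,0,0],[0,0,0],[0,0,0],[0,0,0],[0,0,0],[0,0,0],[0,0,0],[0,0,0],[0,0,0]]' --grip '[0.2,0.2,0.2,0.2,0.2,0.2,0.2,0.2,0.2,0.2,0.2]'

```text
clock: 14.8
position: [593.5, 8.9, 190.0]
ee_rot: [0.148, 0.989, 0.0, -0.001]
contact_force: [5.8, 1.2, -10.6]
gripper_width: 34.3
```

Call:
play_rows --travel '[[-0.0033,0,-0.0041],[-0.0033,0,-0.0041],[-0.0033,0,-0.0041],[-0.0037,0,-0.0038],[-0.0037,0,-0.0038],[-0.0037,0,-0.0038],[-0.0041,0,-0.0034],[-0.0041,0,-0.0034],[-0.0041,0,-0.0034],[0,0,0],[0,0,0],[0,0,0]]' --rotation '[[0,0,0],[0,0,0],[0,0,0],[0,0,0],[0,0,0],[0,0,0],[0,0,0],[0,0,0],[0,0,0],[0,0,0],[0,0,0],[0,0,0]]' --grip '[0.2,0.2,0.2,0.2,0.2,0.2,0.2,0.2,0.2,0.2,0.2,0.2]'

```text
clock: 15.8
position: [625.3, -1.2, 225.2]
ee_rot: [0.147, 0.989, 0.0, -0.0]
contact_force: [4.9, 1.6, -13.8]
gripper_width: 34.7
```

Call:
play_rows --travel '[[0,0,0],[0,0,0],[0,0,0],[0,0,0],[0,0,0],[0,0,0]]' --rotation '[[0,0,0],[0,0,0],[0,0,0],[0,0,0],[0,0,0],[0,0,0]]' --grip '[0.2,0.2,0.2,0.2,0.2,0.2]'

```text
clock: 16.3
position: [625.3, -1.2, 225.2]
ee_rot: [0.147, 0.989, 0.0, -0.0]
contact_force: [5.4, 1.1, -14.6]
gripper_width: 34.5
```

Run:
```python
from bench import optics
from h import *
a=optics.get_image("top");b=optics.get_image("side");np.savez("side3.npz",**b)
cv2.imwrite("pics/c3.png",np.hstack([cv2.resize(a["image"][120:310,150:390],(400,400)),cv2.resize(b["image"][100:260,180:370],(400,400))]))
c,s=np.cos(-.295),np.sin(-.295)
q=(cloud(b)-[583.5,10.2,0]);q=q[b["depth"]>0];x=q[:,0]*c+q[:,1]*s;y=-q[:,0]*s+q[:,1]*c;z=q[:,2]
m=(y>35)&(y<140)&(x>-60)&(x<125)&(z>116)&(z<240)
for i in range(4):
    p=np.polyfit(x[m],z[m],1); m&=abs(z-np.polyval(p,x))<12
print(m.sum(),"lid angle",np.arctan(-p[0]))
```

```text
713 lid angle 0.6402616651778986
```

View pics/c3.png

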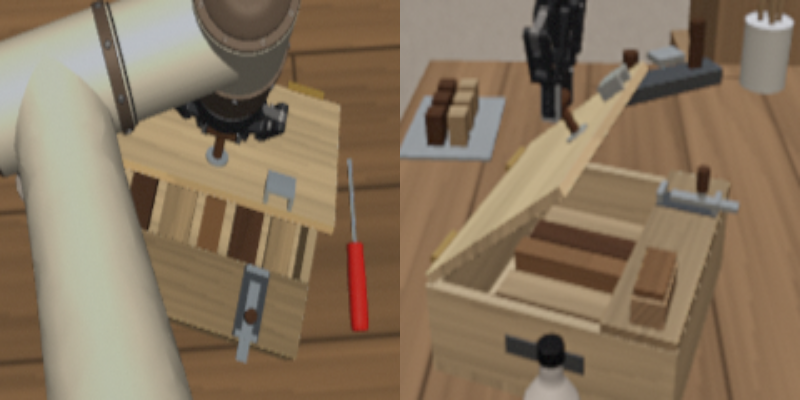

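The lid stands open at about 0.64–0.70 rad. The pull is still held, the pose has been steady for half a second, and the block, bottle and screwdriver are where they were. I'll hand in.

```bash
python3 -c "
from bench import arm,workorder
s=arm.read_state();print(s['position'],s['contact_force'],s['gripper_width'],abs(s['joint_vel']).max());print(workorder.job_done())"
```

```text
[625.2287538   -1.24843582 225.1659224 ] [  5.7786396    1.00436068 -13.82252062] 34.37238012889206 0.0014005816396327445
the job is handed in; nothing more can be done
None
```

The lid is being held open at about 40 degrees by its pull, and the job is handed in at about 16.4 s; the simulator gave no verdict.

- **Tug test:** the bolt had caught the lid. It stopped after about 3 mm at the pull, and I let it back down at about 15 N rather than force it.
- **Bolt:** I slid it about 23 mm toward the front until it met its stop. A picture then showed it drawn back.
- **Lift:** I gripped the pull again and lifted the lid along its arc.

**Last checks:**
- **Lid angle:** the depth image gave 0.64 rad (37 degrees), while the arm's travel implied about 0.7 rad (40 degrees). They differ slightly, but both are within the allowed range.
- **Steadiness and grip:** the arm was still, the jaws were at about 34.5 mm on the pull, and the load was about 14 N.
- **Other items:** in the last picture the sanding block, glue bottle and screwdriver looked unmoved. I judged that by eye and did not measure it.

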